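Spin the flywheel and stop it at the index tab

TASK

Check the flywheel's bearing: flick the wheel with a fingertip, in either direction (its upright pin is there to push on), so that it runs free for at least two full turns. Then brake it with a fingertip so that it stops with the whole pin within the width of the flat index tab beside the rim (do not stop it elsewhere and then push it round), and take the finger away, leaving the wheel at rest there. Neither move nor lift the parts standing around.

Things in the scene. Friction and masses are not known exactly. Their poses are not given: they have to be found in the camera images.
- stand: fixed grey cast stand under the flywheel, round foot 170 mm across. Origin on the table at the wheel's axis; its x axis points to the middle of the index tab, a flat bare aluminium plate beside the rim, 68 mm wide (along the stand's y), reaching from 128 to 174 mm from the axis, its top 60 mm above the table, level with the wheel's upper face. Place and yaw vary.
- flywheel: steel flywheel lying flat on a vertical axis: 244 mm across its teeth, 18 mm thick, 1.2 to 1.9 kg. Origin at the centre of its upper face, 60 mm above the table; z up, x towards the pin. On the face are a low hub (32 mm across, 6 mm high), six nearly flush bolt heads 32 mm from the axis, and the pin; from 40 to 90 mm from the axis the face is bare and flat: the place to press.
- pin (a point): foot of the upright dark steel drive pin, the only one, fixed in the wheel 100 mm from the axis: 18 mm across, standing 30 mm above the face. This point is on the pin's axis, level with the wheel's upper face. At the start it is on the side away from the tab.
- index (a point): fixed point on the line from the wheel's axis to the middle of the index tab, 100 mm from the axis, level with the wheel's upper face: where the pin's foot comes when it is exactly opposite the middle of the tab.
- spindle (a joint): turn in rad, positive counter-clockwise from above, 0 (and every 2 pi) with the pin opposite the tab's middle. It counts on over turns; it starts between 2.2 and 4.1. Pushed by the pin the wheel takes up the finger's speed; untouched it slows by only about 0.1 to 0.25 rad/s each second; a fingertip pressed on the face with 5 to 10 N, 50 to 60 mm from the axis, stops it within about 0.2 s.
- valve: bystander: dark engine valve standing on its head, head 42 mm across, stem 9 mm, 105 mm high. Origin under its centre.
- gudgeon: bystander: bright steel piston pin standing on end, 26 mm across, 65 mm high. Origin under its centre.
- piston: bystander: aluminium piston standing upright, 72 mm across, 60 mm high. Origin under its centre.
- wrench: bystander: flat spanner lying on the table, 170 mm long along its x. Origin under its middle.

How it is judged (in metres and radians):
On the way, in this order (a step that is already met when the one before it is completed fails the run):
1. the flicked wheel runs free, untouched, faster than 1 rad/s for a second ((velocity of joint spindle above 1 rad/s or velocity of joint spindle below -1 rad/s) and contact force between the fingers and flywheel below 0.05 N), for 1 s.
2. the wheel has gone round about two turns and is running untouched ((value of joint spindle above 14.5 rad or value of joint spindle below -8.3 rad) and (velocity of joint spindle above 0.05 rad/s or velocity of joint spindle below -0.05 rad/s) and contact force between the fingers and flywheel below 0.05 N), for 0.05 s.
3. a fingertip on the wheel has stopped it with the pin within the tab's width (contact force between the fingers and flywheel above 0.3 N and velocity of joint spindle between -0.05 and 0.05 rad/s and horizontal distance between pin and index below 0.0245 m), for 0.1 s.
At the end, for the whole second after the job is handed in: The wheel is at rest (under 0.02 rad/s), untouched, with the pin's axis within 24.5 mm of the point opposite the middle of the tab (the whole 18 mm pin within the 68 mm tab width), and the bystanders are within 20 mm of where they stood (horizontal distance between pin and index below 0.0245 m and velocity of joint spindle between -0.02 and 0.02 rad/s and contact force between the fingers and flywheel below 0.01 N and distance of each of valve, gudgeon, piston, wrench from where it was at the start of the episode below 0.02 m).
It fails at once if after its two turns the wheel was stopped by a finger, or pushed from rest, with the pin outside the tab's width ((value of joint spindle above 16.7 rad or value of joint spindle below -10.4 rad) and contact force between the fingers and flywheel above 0.5 N and velocity of joint spindle between -0.1 and 0.1 rad/s and horizontal distance between pin and index above 0.026 m).
It fails at once if the valve was moved or lifted (distance of valve from where it was at the start of the episode above 0.03 m).
It fails at once if the gudgeon was moved or lifted (distance of gudgeon from where it was at the start of the episode above 0.03 m).
It fails at once if the piston was moved or lifted (distance of piston from where it was at the start of the episode above 0.03 m).
It fails at once if the wrench was moved or lifted (distance of wrench from where it was at the start of the episode above 0.03 m).
It also fails if it takes over 64 s, if anything falls off the work surface, if the arm or the gripper's body presses on something with over 40 N, if the wrist force passes 120 N, or if a joint passes its speed limit or range.

ROBOT

A 6-joint arm with a two-finger parallel gripper is mounted at the origin on the work surface. World frame = base frame: x ahead of the robot, y to its left, z up, the work surface at z = 0. Lengths are in mm, angles in rad, forces in N, time in s.
With the tool pointing down it reaches from about 350 to 775 mm from the base axis. Payload 7.3 kg.
Tool frame: the origin (TCP) lies at the very end of the fingers, on their centre line; the grasp point (between the pads) lies 19 mm behind it; x points along the fingers, z is the direction in which the jaws open and shut, and the axes are right-handed (so a half turn about x gives the same grasp; the last joint's range is limited). The gripper opens to 92 mm and grips with 3 to 60 N. Pads are 19 mm wide; open, the fingers measure 130 mm over their backs; the gripper's body (75 mm by 190 mm) begins 47 mm behind the grasp point.
Start: joints at [0.991, 0.342, 1.524, -0, 1.275, -0.146], TCP at [220.658, 476.398, 226.741] pointing down, gripper open.
Joint ranges: [-2.53, 2.53], [-0.77, 2.02], [0.04, 2.7], [-1, 4.14], [0.28, 2.66], [-3.11, 3.11]. Speed limits (rad/s): [2.57, 2.57, 3.14, 3.14, 3.14, 3.14].

INTERFACE

Orientations are given as [roll, pitch, yaw] about the fixed x, y, z axes, in that order (R = Rz(yaw) Ry(pitch) Rx(roll)).
In Python, from plant import * gives the robot as it stands.
- The arm moves only by the shell command python3 -m creep 'ROWS'. ROWS is JSON, a list of rows, each an object of numbers: "tx", "ty", "tz": the shift along the tool's x, y, z in cm; "wx", "wy", "wz": the turn, a rotation vector about the tool's x, y, z in rad; "gripper": the closure, from -1 (fully open) to 1 (shut). A call has 1 to 8 rows; each row is the pose to reach, as a shift and turn from the pose commanded when the call began, along the tool's axes at that moment; what a row does not reach only later rows make up. A row lasts 1/12 s, in which the tool goes at most 41.7 mm and 7.16 degrees, less where a joint would pass 70% of its speed; a pose out of reach is approached as far as the arm can. A call with a gripper value outside its range is refused whole. The fingers move at their own pace and stop on an object; the grip force is fixed at half the most. Time passes only in rows, so rows that repeat a pose let the fingers close. It gives the time, the measured TCP pose, the force and the opening at its end, in the units of the state.
- get_obs(): the state, without advancing time (a new reading comes with each control period).
- capture(name): name is "scene" or "top" or "wrist"; returns a dict with "frame" (384x512x3 uint8, red, green, blue), "z_map" (384x512 float32, mm along the optical axis (not along the pixel's ray), 0 where there is no reading), "vertical_fov" (degrees; the focal length in pixels is half the picture's height over the tangent of half this angle, whatever the lens; pixels are square), "cx", "cy" (the principal point, pixels), "xyz" and "rotation" of the camera in the world. Camera axes: x right, y down, z forward; pixel columns grow to the right and rows downward; lengths in mm; the calibration is good to about 2 mm. A picture is of the moment at which its call begins.
- close_job(): hands the job in, once; it reports no verdict.
The state is a dict: "time": time; "joint_positions": joint angles; "dq": joint speeds; "tau": joint torques, N m; "tool_pos": TCP position; "tcp_rot": TCP orientation; "contact_force": force on the tool from outside, world axes, zero at the start; "moment": the same for the moment, N m; "grip_width": finger opening in mm.
Only numpy, scipy, OpenCV 4.12 (cv2) and the standard library are available. Lean on these libraries where they do the work, as an engineer would, in place of code of your own. Each camera call takes 0.05 s, during which the arm holds its last target.

## Working session

There is one attempt and no reset: what is moved stays moved. The work goes in short steps, Python scripts to look and compute and a shell command to move; the robot and the scene stay as the last step left them, time stands still between calls to the robot, and variables do not carry over. Pictures are saved under pics/ and viewed, and the job is handed in when it is done.

```bash
ls; mkdir -p pics
python3 - <<'E'
from plant import *
import cv2
print(get_obs())
for n in ["scene","top","wrist"]:
    c=capture(n); cv2.imwrite(f"pics/{n}0.png",cv2.cvtColor(c["frame"],cv2.COLOR_RGB2BGR))
    print(n,c["vertical_fov"],c["cx"],c["cy"],c["xyz"],c["rotation"])
E
```

```text
pics
{'time': 0.0, 'joint_positions': array([ 9.91009204e-01,  3.42741143e-01,  1.52503178e+00, -3.33765714e-05,
        1.27538926e+00, -1.45992013e-01]), 'dq': array([-7.77939860e-04, -7.89017835e-04,  1.61803014e-05, -1.17380423e-04,
       -2.55555281e-04,  1.08834980e-03]), 'tau': array([ 5.24770712e-04, -4.31241453e+01, -2.44216758e+01,  7.18942937e-02,
        5.60197723e-02, -1.19463689e-04]), 'tool_pos': array([220.42329139, 476.03061965, 226.03024984]), 'tcp_rot': array([ 3.01593232,  1.56922647, -2.13024203]), 'contact_force': array([-0.34132747,  0.21514819, -0.31617297]), 'moment': array([0.01811932, 0.02675735, 0.01265969]), 'grip_width': 91.22075132269109}
scene 50.26631521429433 254.02266641459562 190.99628593625872 [1171.40937799  235.33079933  852.85807357] [-2.40929604  0.00707416  1.90176874]
top 48.934566914627624 251.83247270062043 194.63447574274272 [ 272.63325625  -21.21850228 1192.62346073] [-2.93307661 -0.00398251 -1.50144853]
wrist 65.41168984210482 255.3335101662713 193.6875706827455 [145.18413273 511.073806   383.9620712 ] [2.83206772e+00 1.50866345e-03 1.13820776e+00]
```

View pics/scene0.png

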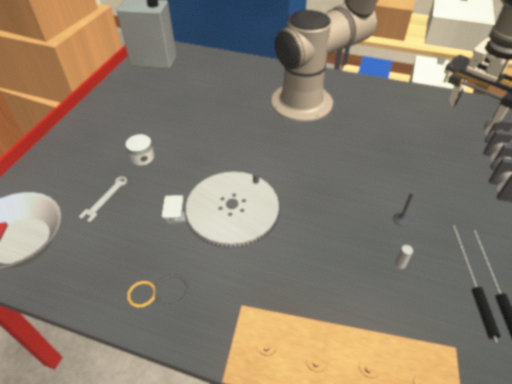

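View pics/top0.png

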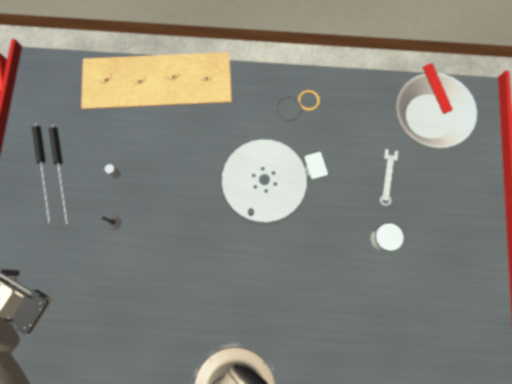

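View pics/wrist0.png

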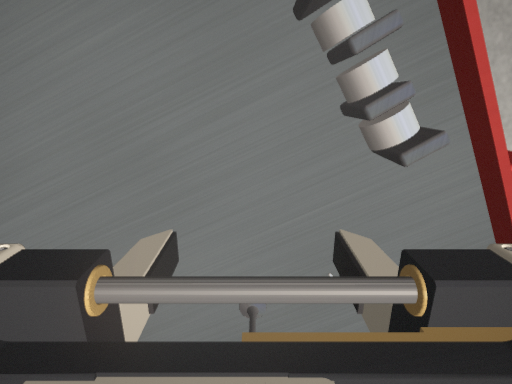

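The top picture shows the wheel centred at about (264,180), the pin at (251,212), and the tab at (316,165). The bystanders are at least 60 px from the rim. Next I'll turn these into world positions.

```bash
cat > h.py <<'E'
from plant import *
import numpy as np, cv2
from scipy.spatial.transform import Rotation as Ro
def cam(n):
    c=capture(n); c["R"]=Ro.from_euler("xyz",c["rotation"]).as_matrix(); c["f"]=192/np.tan(np.radians(c["vertical_fov"]/2)); return c
def ray(c,u,v,z):
    d=c["R"]@np.array([(u-c["cx"])/c["f"],(v-c["cy"])/c["f"],1]); o=np.array(c["xyz"]); return o+d*(z-o[2])/d[2]
def cloud(c):
    v,u=np.mgrid[:384,:512]; d=c["z_map"]; p=np.stack([(u-c["cx"])/c["f"]*d,(v-c["cy"])/c["f"]*d,d],-1)
    P=p@c["R"].T+np.array(c["xyz"]); P[d==0]=np.nan; return P
E
python3 - <<'E'
from h import *
c=cam("top")
for n,u,v,z in [("wheel",264,180,60),("pin",251,212,90),("tab",316,165,60),("hub",264,180,66)]:
    print(n,ray(c,u,v,z).round(1))
P=cloud(c)
m=(abs(P[...,2]-60)<8); ys,xs=np.nonzero(m); 
k,l,st,ce=cv2.connectedComponentsWithStats(m.astype(np.uint8))
for i in range(1,k):
    if st[i,4]>60: q=P[l==i]; print(st[i],np.nanmean(q,0).round(1),np.nanmin(q,0).round(1),np.nanmax(q,0).round(1))
# circle: enclosing of bright white region
im=cv2.resize(cv2.cvtColor(c["frame"],cv2.COLOR_RGB2BGR)[120:250,190:360],None,fx=4,fy=4,interpolation=cv2.INTER_CUBIC)
cv2.imwrite("pics/topz.png",im)
c=cam("scene")
for n,u,v,z in [("hub",232,204,66),("pin",256,180,90)]: print(n,ray(c,u,v,z).round(1))
im=cv2.resize(cv2.cvtColor(c["frame"],cv2.COLOR_RGB2BGR)[150:260,140:300],None,fx=4,fy=4,interpolation=cv2.INTER_CUBIC)
cv2.imwrite("pics/scz.png",im)
E
```

```text
wheel [555.6 -39.8  60. ]
pin [458.6 -10.5  90. ]
tab [ 608.8 -181.7   60. ]
hub [554.1 -39.7  66. ]
[ 396   73   81   75 1056] [ 805.  -533.6   58.2] [ 684.4 -632.2   52. ] [ 914.  -403.8   67.1]
[436  99  17  15 117] [ 808.  -542.5   63.5] [ 789.5 -564.    52.8] [ 830.2 -518.    67.9]
[ 220  138   88   86 5610] [555.4 -38.7  59.6] [ 435.6 -160.1   52. ] [680.1  83.2  68. ]
[304 152  23  27 401] [ 608.7 -179.9   59.7] [ 571.1 -210.2   52.4] [ 648.1 -147.6   65.2]
[105 164  10  10  77] [556.9 389.5  63.3] [544.8 378.   52.8] [570.3 402.9  68. ]
[375 224  28  27 568] [ 422.8 -384.7   59.6] [ 387.4 -421.6   52.2] [ 457.7 -349.8   66.7]
hub [563.4 -38.   66. ]
pin [ 4.87e+02 -2.00e-01  9.00e+01]
```

View pics/topz.png

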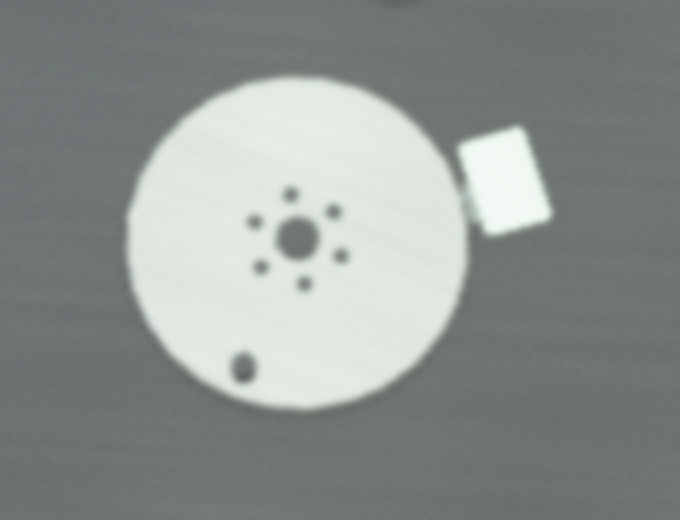

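View pics/scz.png

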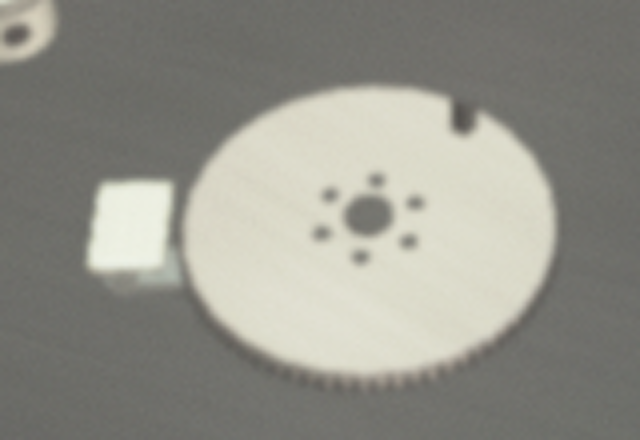

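Run:
```python
from h import *
o=get_obs(); print(o["time"]); R=Ro.from_euler("xyz",o["tcp_rot"]).as_matrix(); print(R.round(3))
for n in ["top","scene"]:
    c=cam(n); P=cloud(c)
    g=c["frame"].min(-1)
    m=((g>170)&(np.nan_to_num(np.hypot(P[...,0]-556,P[...,1]+40),nan=999)<230)).astype(np.uint8)
    cs,_=cv2.findContours(m,cv2.RETR_EXTERNAL,cv2.CHAIN_APPROX_NONE)
    for k in sorted(cs,key=cv2.contourArea)[::-1][:2]:
        pts=np.array([ray(c,u,v,60)[:2] for u,v in k[:,0]]).astype(np.float32)
        print(n,len(k),cv2.contourArea(k),cv2.minEnclosingCircle(pts),cv2.minAreaRect(pts), pts.mean(0))
        if len(k)>100: print(cv2.fitEllipse(pts))
    dk=((g<110)&(np.nan_to_num(np.hypot(P[...,0]-556,P[...,1]+40),nan=999)<113)&(P[...,2]>40)).astype(np.uint8)
    nn,l,st,ce=cv2.connectedComponentsWithStats(dk)
    for i in range(1,nn):
        if st[i,4]>10: print(st[i],ray(c,*ce[i],66).round(1),ray(c,*ce[i],75).round(1), np.nanmean(P[l==i],0).round(1))
c=cam("top"); 
for n,u,v in [("valve",118,222),("gud",110,169),("piston",385,237),("wr",388,178)]: print(n,ray(c,u,v,0).round())
```

```text
0.25
[[-0.    -0.907  0.42 ]
 [-0.001  0.42   0.907]
 [-1.     0.    -0.001]]
top 306 5796.0 ((567.9627685546875, -67.4129409790039), 147.2727813720703) ((576.1796875, -54.24351501464844), (233.79470825195312, 282.340087890625), 51.47062683105469) [568.5411  -72.11069]
((561.5040893554688, -50.524932861328125), (223.89956665039062, 275.0428771972656), 22.027210235595703)
scene 241 4958.5 ((561.1039428710938, -39.4284553527832), 117.48461151123047) ((560.5783081054688, -38.32098388671875), (233.86001586914062, 228.6368408203125), 25.217287063598633) [561.4592   -37.719257]
((562.45947265625, -39.751102447509766), (224.90074157714844, 232.71646118164062), 153.40000915527344)
scene 78 388.0 ((613.73095703125, -174.88446044921875), 44.67198944091797) ((615.83544921875, -179.60250854492188), (80.08738708496094, 51.18760681152344), 27.603008270263672) [ 615.0395 -177.5758]
[253 171   7  12  52] [453.9 -12.3  66. ] [462.2  -9.4  75. ] [468.5  -7.3  81.9]
valve [419. 366.   0.]
gud [572. 410.   0.]
piston [ 429. -393.    0.]
wr [ 602. -401.    0.]
```

```bash
python3 -m creep '[{"tx":0,"ty":-23.4,"tz":-16.7,"wx":-0.433,"gripper":1},{"tx":0,"ty":-23.4,"tz":-16.7,"wx":-0.433,"gripper":1},{"tx":0,"ty":-23.4,"tz":-16.7,"wx":-0.433,"gripper":1},{"tx":0,"ty":-23.4,"tz":-16.7,"wx":-0.433,"gripper":1},{"tx":0,"ty":-23.4,"tz":-16.7,"wx":-0.433,"gripper":1},{"tx":0,"ty":-23.4,"tz":-16.7,"wx":-0.433,"gripper":1},{"tx":0,"ty":-23.4,"tz":-16.7,"wx":-0.433,"gripper":1},{"tx":0,"ty":-23.4,"tz":-16.7,"wx":-0.433,"gripper":1}]'
cat > t.py <<'E'
import sys
from h import *
# t.py x y z jawangle_deg -> rows values from the current pose
o=get_obs(); R=Ro.from_euler("xyz",o["tcp_rot"]).as_matrix()
x,y,z,a=map(float,sys.argv[1:])
d=np.array([x,y,z])-o["tool_pos"]; a=np.radians(a)
T=np.c_[[0,0,-1],np.cross([np.cos(a),np.sin(a),0],[0,0,-1]),[np.cos(a),np.sin(a),0]]
print("pos",o["tool_pos"].round(1),"t",o["time"],"F",o["contact_force"].round(2),"\nt(cm)",(R.T@d/10).round(2),"w",Ro.from_matrix(R.T@T).as_rotvec().round(4),"J",o["joint_positions"].round(2))
E
python3 t.py 504 -23 130 90
```

```text
pos [220.6 476.4 226.6] t 0.4 F [-0.28  0.3  -0.77] 
t(cm) [  9.67 -46.7  -33.4 ] w [-4.338e-01 -1.000e-04 -0.000e+00] J [ 0.99  0.34  1.52 -0.    1.28 -0.15]validation failed for argument at $[0]...
```

```bash
python3 -m creep '[{"tx":0.0,"ty":-4.0,"tz":0.0,"wx":0.0,"wy":0.0,"wz":0.0,"gripper":1.0}]'; python3 -m creep --help | head -30
```

```text
time: 0.48
tool_pos: [252.7, 461.6, 226.8]
tcp_rot: [1.473, 1.568, 2.616]
contact_force: [0.0, 0.5, -0.3]
grip_width: 88.9invalid input: not JSON, or not a number
```

```bash
python3 -m creep '[{"tx":0,"ty":-20,"tz":-16,"wx":-0.433,"wy":0,"wz":0,"gripper":1},{"tx":0,"ty":-20,"tz":-16,"wx":-0.433,"wy":0,"wz":0,"gripper":1},{"tx":0,"ty":-20,"tz":-16,"wx":-0.433,"wy":0,"wz":0,"gripper":1},{"tx":0,"ty":-20,"tz":-16,"wx":-0.433,"wy":0,"wz":0,"gripper":1},{"tx":0,"ty":-20,"tz":-16,"wx":-0.433,"wy":0,"wz":0,"gripper":1},{"tx":0,"ty":-20,"tz":-16,"wx":-0.433,"wy":0,"wz":0,"gripper":1},{"tx":0,"ty":-20,"tz":-16,"wx":-0.433,"wy":0,"wz":0,"gripper":1}]'
python3 t.py 504 -23 130 90
```

```text
time: 1.07
tool_pos: [372.5, 227.0, 226.9]
tcp_rot: [-2.367, 1.569, -0.799]
contact_force: [0.7, 0.7, -0.4]
grip_width: 42.9
pos [372.5 227.  226.9] t 1.0667 F [ 0.74  0.67 -0.4 ] 
t(cm) [  9.73 -13.21 -24.95] w [-0.0028 -0.001   0.001 ] J [ 0.37  0.18  1.75 -0.    1.21 -1.2 ]
```

```bash
python3 -m creep '[{"tx":2,"ty":-13.2,"tz":-25,"wx":0,"wy":0,"wz":0,"gripper":1},{"tx":4,"ty":-13.2,"tz":-25,"wx":0,"wy":0,"wz":0,"gripper":1},{"tx":9.7,"ty":-13.2,"tz":-25,"wx":0,"wy":0,"wz":0,"gripper":1},{"tx":9.7,"ty":-13.2,"tz":-25,"wx":0,"wy":0,"wz":0,"gripper":1},{"tx":9.7,"ty":-13.2,"tz":-25,"wx":0,"wy":0,"wz":0,"gripper":1},{"tx":9.7,"ty":-13.2,"tz":-25,"wx":0,"wy":0,"wz":0,"gripper":1},{"tx":9.7,"ty":-13.2,"tz":-25,"wx":0,"wy":0,"wz":0,"gripper":1},{"tx":9.7,"ty":-13.2,"tz":-25,"wx":0,"wy":0,"wz":0,"gripper":1}]'
python3 t.py 504 -23 70 90
python3 - <<'E'
from h import *
ims=[]
for n in ["scene","top","wrist"]:
    c=cam(n); cv2.imwrite(f"pics/{n}1.png",cv2.cvtColor(c["frame"],cv2.COLOR_RGB2BGR))
a=cv2.imread("pics/scene1.png")[100:300,100:356];b=cv2.imread("pics/top1.png")[100:300,150:406];w=cv2.imread("pics/wrist1.png")
w=cv2.resize(w,(256,192)); w=cv2.copyMakeBorder(w,0,8,0,0,0)
cv2.imwrite("pics/m1.png",np.hstack([a,b,w]))
E
```

```text
time: 1.73
tool_pos: [504.2, -24.2, 127.4]
tcp_rot: [2.15, 1.569, -2.566]
contact_force: [0.2, -0.1, -1.4]
grip_width: 0.5
pos [504.2 -24.2 127.4] t 1.7333 F [ 0.21 -0.07 -1.35] 
t(cm) [5.74 0.01 0.12] w [-0.0044 -0.0009 -0.0013] J [-0.2   0.41  1.72 -0.    1.01 -1.76]
```

View pics/m1.png

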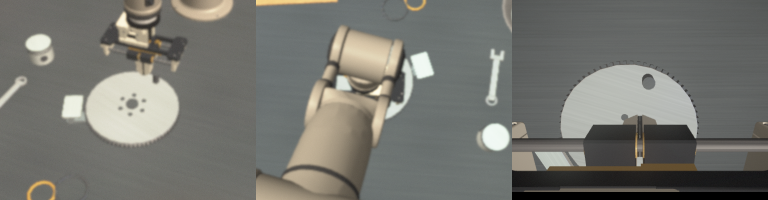

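The scene camera sees the whole wheel with the pin beside the closed fingers at crop pixel (155,78). Next I'll touch the face to find its height.

```bash
python3 -m creep '[{"tx":3,"ty":0,"tz":0,"wx":0,"wy":0,"wz":0,"gripper":1},{"tx":5.7,"ty":0,"tz":0,"wx":0,"wy":0,"wz":0,"gripper":1},{"tx":5.7,"ty":0,"tz":0,"wx":0,"wy":0,"wz":0,"gripper":1},{"tx":5.7,"ty":0,"tz":0,"wx":0,"wy":0,"wz":0,"gripper":1}]'
python3 -m creep '[{"tx":0.3,"ty":0,"tz":0,"wx":0,"wy":0,"wz":0,"gripper":1},{"tx":0.6,"ty":0,"tz":0,"wx":0,"wy":0,"wz":0,"gripper":1},{"tx":0.7,"ty":0,"tz":0,"wx":0,"wy":0,"wz":0,"gripper":1},{"tx":0.7,"ty":0,"tz":0,"wx":0,"wy":0,"wz":0,"gripper":1}]'
python3 -m creep '[{"tx":0.1,"ty":0,"tz":0,"wx":0,"wy":0,"wz":0,"gripper":1},{"tx":0.1,"ty":0,"tz":0,"wx":0,"wy":0,"wz":0,"gripper":1}]'
```

```text
time: 2.22
tool_pos: [502.0, -18.2, 73.0]
tcp_rot: [1.244, 1.569, 2.816]
contact_force: [0.5, 1.1, 0.9]
grip_width: 0.4
time: 2.55
tool_pos: [503.3, -19.6, 66.4]
tcp_rot: [-1.702, 1.569, -0.131]
contact_force: [-0.4, -0.0, 0.9]
grip_width: 0.2
time: 2.72
tool_pos: [503.1, -19.8, 65.0]
tcp_rot: [-1.572, 1.57, -0.002]
contact_force: [-0.2, -0.3, -0.6]
grip_width: 0.3
```

```bash
for i in 1; do python3 -m creep '[{"tx":0.3,"ty":0,"tz":0,"wx":0,"wy":0,"wz":0,"gripper":1},{"tx":0.3,"ty":0,"tz":0,"wx":0,"wy":0,"wz":0,"gripper":1}]'
python3 -m creep '[{"tx":0.1,"ty":0,"tz":0,"wx":0,"wy":0,"wz":0,"gripper":1},{"tx":0.1,"ty":0,"tz":0,"wx":0,"wy":0,"wz":0,"gripper":1}]'
python3 -m creep '[{"tx":0.1,"ty":0,"tz":0,"wx":0,"wy":0,"wz":0,"gripper":1},{"tx":0.1,"ty":0,"tz":0,"wx":0,"wy":0,"wz":0,"gripper":1}]'; done
```

```text
time: 2.88
tool_pos: [502.7, -19.8, 61.3]
tcp_rot: [1.246, 1.57, 2.816]
contact_force: [0.6, -0.3, -0.3]
grip_width: 0.4
time: 3.05
tool_pos: [502.9, -19.8, 60.5]
tcp_rot: [1.089, 1.57, 2.659]
contact_force: [0.6, 1.2, 0.2]
grip_width: 0.3
time: 3.22
tool_pos: [503.0, -19.7, 60.3]
tcp_rot: [-1.04, 1.57, 0.53]
contact_force: [-1.9, 0.2, 6.0]
grip_width: 0.6
```

```bash
python3 -m creep '[{"tx":0.05,"ty":0,"tz":0,"wx":0,"wy":0,"wz":0,"gripper":1},{"tx":0.05,"ty":0,"tz":0,"wx":0,"wy":0,"wz":0,"gripper":1}]'
python3 -m creep '[{"tx":-1,"ty":0,"tz":0,"wx":0,"wy":0,"wz":0,"gripper":1},{"tx":-1,"ty":0,"tz":0,"wx":0,"wy":0,"wz":0,"gripper":1},{"tx":-1,"ty":0,"tz":0,"wx":0,"wy":0,"wz":0,"gripper":1}]'
```

```text
time: 3.38
tool_pos: [503.1, -19.6, 60.2]
tcp_rot: [-1.406, 1.57, 0.164]
contact_force: [-2.6, 2.0, 11.6]
grip_width: 0.8
time: 3.63
tool_pos: [503.5, -19.9, 69.8]
tcp_rot: [-1.713, 1.569, -0.143]
contact_force: [-0.7, 1.0, -0.5]
grip_width: 0.4
```

```bash
python3 t.py 459 28 110 90; python3 -m creep '[{"tx":-3.5,"ty":0,"tz":0,"wx":0,"wy":0,"wz":0,"gripper":1},{"tx":-4,"ty":0,"tz":0,"wx":0,"wy":0,"wz":0,"gripper":1},{"tx":-4,"ty":4.45,"tz":4.8,"wx":0,"wy":0,"wz":0,"gripper":1},{"tx":-4,"ty":4.45,"tz":4.8,"wx":0,"wy":0,"wz":0,"gripper":1},{"tx":-4,"ty":4.45,"tz":4.8,"wx":0,"wy":0,"wz":0,"gripper":1}]'; python3 t.py 459 28 68 90
```

```text
pos [503.5 -19.9  69.8] t 3.6333 F [-0.68  1.04 -0.47] 
t(cm) [-4.03  4.45  4.78] w [-0.0008 -0.0002  0.0016] J [-0.19  0.49  1.79  0.    0.86 -1.76]
time: 4.05
tool_pos: [454.9, 30.7, 108.8]
tcp_rot: [1.252, 1.567, 2.824]
contact_force: [-0.1, 0.3, 0.6]
grip_width: 0.6
pos [454.9  30.7 108.8] t 4.05 F [-0.11  0.29  0.59] 
t(cm) [ 4.08 -0.43 -0.28] w [ 0.001   0.0012 -0.0036] J [-0.1   0.36  1.87  0.    0.91 -1.67]
```

```bash
python3 -m creep '[{"tx":2,"ty":-0.1,"tz":0,"wx":0,"wy":0,"wz":0,"gripper":1},{"tx":4,"ty":-0.1,"tz":0,"wx":0,"wy":0,"wz":0,"gripper":1},{"tx":4.1,"ty":-0.1,"tz":0,"wx":0,"wy":0,"wz":0,"gripper":1},{"tx":4.1,"ty":-0.1,"tz":0,"wx":0,"wy":0,"wz":0,"gripper":1},{"tx":4.1,"ty":-0.1,"tz":0,"wx":0,"wy":0,"wz":0,"gripper":1}]'; python3 t.py 459 28 68 90
python3 - <<'E'
from h import *
c=cam("scene"); a=cv2.cvtColor(c["frame"],cv2.COLOR_RGB2BGR)[120:270,150:350]
c=cam("wrist"); b=cv2.cvtColor(c["frame"],cv2.COLOR_RGB2BGR)
cv2.imwrite("pics/m2.png",np.hstack([cv2.resize(a,(400,300)),cv2.resize(b,(400,300))]))
E
```

```text
time: 4.47
tool_pos: [460.1, 28.1, 68.7]
tcp_rot: [-1.579, 1.57, -0.009]
contact_force: [0.6, -0.2, 0.2]
grip_width: 0.6
pos [460.1  28.1  68.7] t 4.4667 F [ 0.65 -0.22  0.22] 
t(cm) [ 0.07  0.11 -0.01] w [-0.001  -0.      0.0005] J [-0.11  0.43  1.9   0.    0.81 -1.68]
```

View pics/m2.png

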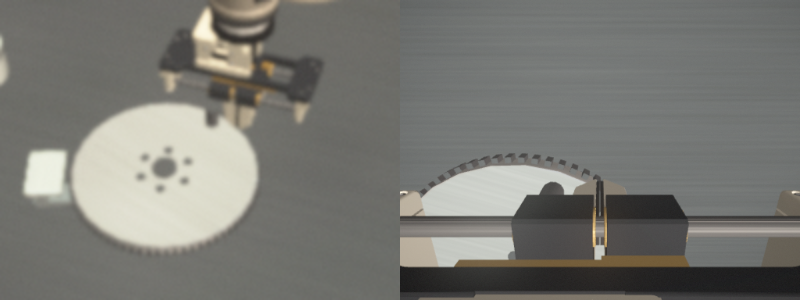

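Left view: the pin is at (210,117) and the closed fingertip is just to its right at (235,115), on the +y side, at the same distance from the base. The flick goes along -y.

```bash
python3 -m creep '[{"tx":0,"ty":0.1,"tz":-0.7,"wx":0,"wy":0,"wz":0,"gripper":1},{"tx":0,"ty":0.1,"tz":-2.1,"wx":0,"wy":0,"wz":0,"gripper":1},{"tx":0,"ty":0.1,"tz":-4.3,"wx":0,"wy":0,"wz":0,"gripper":1},{"tx":0,"ty":0.1,"tz":-6.8,"wx":0,"wy":0,"wz":0,"gripper":1},{"tx":0,"ty":0.1,"tz":-6.9,"wx":0,"wy":0,"wz":0,"gripper":1},{"tx":-3,"ty":0.1,"tz":-6.9,"wx":0,"wy":0,"wz":0,"gripper":1},{"tx":-6,"ty":0.1,"tz":-6.9,"wx":0,"wy":0,"wz":0,"gripper":1}]'
cat > m.py <<'E'
from h import *
import sys
N=int(sys.argv[1]); C=np.array([562.,-39.,0])
out=[]
ims=[]
for i in range(N):
    t=get_obs()["time"]; c=cam("scene")
    # unwrap face ring 91..109 at pin mid height z=75
    g=c["frame"].min(-1).astype(np.float32); f=c["f"]
    a=np.arange(0,360,1.); sc=[]
    for r in (94,100,106):
        W=np.c_[C[0]+r*np.cos(np.radians(a)),C[1]+r*np.sin(np.radians(a)),np.full(len(a),75.)]
        p=(W-np.array(c["xyz"]))@c["R"]; u=c["cx"]+f*p[:,0]/p[:,2]; v=c["cy"]+f*p[:,1]/p[:,2]
        sc.append(cv2.remap(g,u.astype(np.float32)[None],v.astype(np.float32)[None],cv2.INTER_LINEAR)[0])
    s=np.mean(sc,0); s=cv2.GaussianBlur(np.tile(s,3)[None],(0,0),3)[0][360:720]
    k=int(s.argmin()); th=np.radians(a[k]+69.2)%(2*np.pi)
    out.append((t,th)); print(round(t,3),"ang",a[k],"spindle mod",round(th,3),"dark",round(float(s[k])))
    cv2.imwrite("pics/run%05d.png"%int(t*1000),cv2.cvtColor(c["frame"],cv2.COLOR_RGB2BGR)[120:270,150:350])
E
python3 m.py 3
```

```text
time: 5.15
tool_pos: [457.2, -41.2, 128.2]
tcp_rot: [1.28, 1.567, 2.848]
contact_force: [1.1, 0.2, 0.1]
grip_width: 0.7
5.15 ang 241.0 spindle mod 5.414 dark 103
5.2 ang 249.0 spindle mod 5.554 dark 104
5.25 ang 258.0 spindle mod 5.711 dark 105
```

The flick gave about 3 rad/s counter-clockwise. Now I'll go to the brake hover, inside the pin's circle.

```bash
python3 t.py 503.5 -20 70 90; python3 -m creep '[{"tx":0,"ty":-2,"tz":1,"wx":0,"wy":0,"wz":0,"gripper":1},{"tx":0,"ty":-4.6,"tz":2.1,"wx":0,"wy":0,"wz":0,"gripper":1},{"tx":0,"ty":-4.6,"tz":2.1,"wx":0,"wy":0,"wz":0,"gripper":1},{"tx":0,"ty":-4.6,"tz":2.1,"wx":0,"wy":0,"wz":0,"gripper":1}]'; python3 t.py 503.5 -20 69.8 90; python3 m.py 2
```

```text
pos [460.  -41.3 130.5] t 5.3 F [-0.06  0.06  0.22] 
t(cm) [ 6.07 -4.32  2.14] w [-0.0011 -0.0013  0.0056] J [-0.26  0.33  1.83  0.    0.97 -1.83]
time: 5.63
tool_pos: [504.5, -19.2, 127.3]
tcp_rot: [1.334, 1.569, 2.905]
contact_force: [-0.1, -0.2, 0.0]
grip_width: 0.4
pos [504.5 -19.2 127.3] t 5.6333 F [-0.11 -0.24  0.03] 
t(cm) [ 5.75  0.09 -0.08] w [ 0.0005  0.0003 -0.0013] J [-0.19  0.41  1.72  0.    1.01 -1.76]
5.633 ang 324.0 spindle mod 0.579 dark 108
5.683 ang 332.0 spindle mod 0.719 dark 108
```

```bash
python3 -m creep '[{"tx":2,"ty":0,"tz":0,"wx":0,"wy":0,"wz":0,"gripper":1},{"tx":4,"ty":0,"tz":0,"wx":0,"wy":0,"wz":0,"gripper":1},{"tx":5.2,"ty":0,"tz":0,"wx":0,"wy":0,"wz":0,"gripper":1},{"tx":5.2,"ty":0,"tz":0,"wx":0,"wy":0,"wz":0,"gripper":1},{"tx":5.2,"ty":0,"tz":0,"wx":0,"wy":0,"wz":0,"gripper":1},{"tx":5.2,"ty":0,"tz":0,"wx":0,"wy":0,"wz":0,"gripper":1},{"tx":5.2,"ty":0,"tz":0,"wx":0,"wy":0,"wz":0,"gripper":1},{"tx":5.2,"ty":0,"tz":0,"wx":0,"wy":0,"wz":0,"gripper":1}]'; python3 t.py 503.5 -20 60.2 90; python3 m.py 4
```

```text
time: 6.4
tool_pos: [504.9, -19.9, 77.1]
tcp_rot: [-1.723, 1.569, -0.153]
contact_force: [0.2, 0.4, 1.0]
grip_width: 0.3
pos [504.9 -19.9  77.1] t 6.4 F [0.22 0.39 1.02] 
t(cm) [ 1.69  0.15 -0.01] w [-0.0009 -0.0003  0.0017] J [-0.19  0.48  1.77  0.    0.88 -1.76]
6.4 ang 177.0 spindle mod 4.297 dark 63
6.45 ang 177.0 spindle mod 4.297 dark 63
6.5 ang 177.0 spindle mod 4.297 dark 63
6.55 ang 176.0 spindle mod 4.28 dark 63
```

```bash
sed -i 's/k=int(s.argmin())/s[115:235]=255; k=int(s.argmin())/' m.py; python3 -m creep '[{"tx":0.7,"ty":0,"tz":0,"wx":0,"wy":0,"wz":0,"gripper":1},{"tx":0.7,"ty":0,"tz":0,"wx":0,"wy":0,"wz":0,"gripper":1},{"tx":0.7,"ty":0,"tz":0,"wx":0,"wy":0,"wz":0,"gripper":1},{"tx":0.7,"ty":0,"tz":0,"wx":0,"wy":0,"wz":0,"gripper":1}]'; python3 t.py 503.5 -20 60.2 90; python3 m.py 10
```

```text
time: 6.93
tool_pos: [504.3, -19.7, 69.0]
tcp_rot: [1.249, 1.57, 2.819]
contact_force: [-0.0, -1.0, 0.3]
grip_width: 0.6
pos [504.3 -19.7  69. ] t 6.9333 F [-0.04 -0.99  0.32] 
t(cm) [ 0.88  0.08 -0.03] w [-0.0008  0.0002 -0.0005] J [-0.19  0.49  1.78  0.    0.87 -1.76]
6.933 ang 235.0 spindle mod 5.309 dark 187
6.983 ang 235.0 spindle mod 5.309 dark 188
7.033 ang 235.0 spindle mod 5.309 dark 189
7.083 ang 235.0 spindle mod 5.309 dark 189
7.133 ang 235.0 spindle mod 5.309 dark 189
7.183 ang 235.0 spindle mod 5.309 dark 189
7.233 ang 235.0 spindle mod 5.309 dark 166
7.283 ang 235.0 spindle mod 5.309 dark 102
7.333 ang 243.0 spindle mod 5.449 dark 103
7.383 ang 251.0 spindle mod 5.589 dark 103
```

```bash
ls -t pics | head -1; cp pics/$(ls -t pics|head -1) pics/hov.png
```

```text
run07383.png
```

View pics/hov.png

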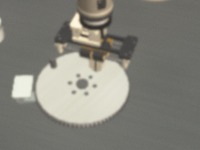

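```bash
cat > w.py <<'E'
import subprocess
E
python3 m.py 160 | grep -v "ang 235" | awk 'NR%8==1'
```

```text
7.433 ang 258.0 spindle mod 5.711 dark 105
7.833 ang 319.0 spindle mod 0.492 dark 109
8.233 ang 18.0 spindle mod 1.522 dark 110
8.633 ang 75.0 spindle mod 2.517 dark 105
9.783 ang 236.0 spindle mod 5.327 dark 103
10.183 ang 288.0 spindle mod 6.234 dark 107
10.583 ang 339.0 spindle mod 0.841 dark 110
10.983 ang 28.0 spindle mod 1.696 dark 109
11.383 ang 76.0 spindle mod 2.534 dark 105
11.783 ang 114.0 spindle mod 3.197 dark 161
13.183 ang 277.0 spindle mod 6.042 dark 105
13.583 ang 317.0 spindle mod 0.457 dark 108
13.983 ang 356.0 spindle mod 1.138 dark 109
14.383 ang 33.0 spindle mod 1.784 dark 110
14.783 ang 70.0 spindle mod 2.429 dark 107
15.183 ang 106.0 spindle mod 3.058 dark 103
```

```bash
python3 t.py 503.5 -20 60.2 90;python3 -m creep '[{"tx":0.4,"ty":0,"tz":0,"wx":0,"wy":0,"wz":0,"gripper":1},{"tx":0.4,"ty":0,"tz":0,"wx":0,"wy":0,"wz":0,"gripper":1}]';  python3 m.py 22 | awk 'NR%4==1'; python3 t.py 503.5 -20 60.2 90
```

```text
pos [504.5 -19.8  69.2] t 15.4333 F [-0.39 -0.59 -0.2 ] 
t(cm) [ 0.9   0.1  -0.02] w [-0.0008  0.0001  0.0001] J [-0.19  0.49  1.78  0.    0.87 -1.76]
time: 15.6
tool_pos: [504.2, -19.7, 64.6]
tcp_rot: [1.263, 1.57, 2.833]
contact_force: [-0.3, -0.0, -0.3]
grip_width: 0.3
15.6 ang 235.0 spindle mod 5.309 dark 186
15.8 ang 235.0 spindle mod 5.309 dark 186
16.0 ang 235.0 spindle mod 5.309 dark 187
16.2 ang 235.0 spindle mod 5.309 dark 189
16.4 ang 235.0 spindle mod 5.309 dark 189
16.6 ang 235.0 spindle mod 5.309 dark 189
pos [504.5 -19.8  65.2] t 16.7 F [-0.02  0.22  0.27] 
t(cm) [ 0.5   0.1  -0.02] w [-0.0008  0.0001  0.    ] J [-0.19  0.5   1.79  0.    0.86 -1.76]
```

```bash
python3 m.py 8
```

```text
16.7 ang 235.0 spindle mod 5.309 dark 156
16.75 ang 235.0 spindle mod 5.309 dark 117
16.8 ang 236.0 spindle mod 5.327 dark 103
16.85 ang 239.0 spindle mod 5.379 dark 103
16.9 ang 243.0 spindle mod 5.449 dark 102
16.95 ang 247.0 spindle mod 5.519 dark 102
17.0 ang 250.0 spindle mod 5.571 dark 102
17.05 ang 254.0 spindle mod 5.641 dark 106
```

```bash
python3 m.py 6
```

```text
17.1 ang 257.0 spindle mod 5.693 dark 105
17.15 ang 261.0 spindle mod 5.763 dark 105
17.2 ang 264.0 spindle mod 5.815 dark 104
17.25 ang 268.0 spindle mod 5.885 dark 104
17.3 ang 271.0 spindle mod 5.938 dark 104
17.35 ang 274.0 spindle mod 5.99 dark 103
```

```bash
python3 -m creep '[{"tx":0.55,"ty":0,"tz":0,"wx":0,"wy":0,"wz":0,"gripper":1},{"tx":0.55,"ty":0,"tz":0,"wx":0,"wy":0,"wz":0,"gripper":1},{"tx":0.55,"ty":0,"tz":0,"wx":0,"wy":0,"wz":0,"gripper":1},{"tx":0.55,"ty":0,"tz":0,"wx":0,"wy":0,"wz":0,"gripper":1}]'; python3 m.py 4
```

```text
time: 17.73
tool_pos: [505.2, -19.9, 60.2]
tcp_rot: [-1.742, 1.569, -0.172]
contact_force: [-0.2, -0.5, 6.5]
grip_width: 0.2
17.733 ang 284.0 spindle mod 6.165 dark 106
17.783 ang 283.0 spindle mod 6.147 dark 106
17.833 ang 283.0 spindle mod 6.147 dark 106
17.883 ang 283.0 spindle mod 6.147 dark 106
```

The wheel has stopped at about -0.13 rad (about 13 mm off, against a limit of 24.5 mm) with 6.5 N on it. I'll lift straight up and check.

```bash
python3 -m creep '[{"tx":-1,"ty":0,"tz":0,"wx":0,"wy":0,"wz":0,"gripper":1},{"tx":-4,"ty":0,"tz":0,"wx":0,"wy":0,"wz":0,"gripper":1},{"tx":-8,"ty":0,"tz":0,"wx":0,"wy":0,"wz":0,"gripper":1},{"tx":-10,"ty":0,"tz":0,"wx":0,"wy":0,"wz":0,"gripper":1},{"tx":-10,"ty":0,"tz":0,"wx":0,"wy":0,"wz":0,"gripper":1}]'; python3 m.py 2
python3 -m creep '[{"tx":0,"ty":4,"tz":4,"wx":0,"wy":0,"wz":0,"gripper":1},{"tx":0,"ty":7,"tz":8,"wx":0,"wy":0,"wz":0,"gripper":1},{"tx":0,"ty":10,"tz":12,"wx":0,"wy":0,"wz":0,"gripper":1},{"tx":0,"ty":12,"tz":16,"wx":0,"wy":0,"wz":0,"gripper":1},{"tx":0,"ty":12,"tz":20,"wx":0,"wy":0,"wz":0,"gripper":1},{"tx":0,"ty":12,"tz":24,"wx":0,"wy":0,"wz":0,"gripper":1},{"tx":0,"ty":12,"tz":24,"wx":0,"wy":0,"wz":0,"gripper":1}]'
python3 m.py 3
python3 - <<'E'
from h import *
a,b=cam("scene"),cam("top"); f=lambda c:cv2.cvtColor(c["frame"],cv2.COLOR_RGB2BGR)
cv2.imwrite("pics/end.png",np.hstack([cv2.resize(f(a)[150:260,140:280],(560,440))[:, :400],cv2.resize(f(b)[130:230,210:335],(400,320))if 0 else cv2.resize(f(b)[130:240,235:335],(400,440))]))
E
```

```text
time: 18.35
tool_pos: [507.0, -20.2, 164.7]
tcp_rot: [-1.753, 1.562, -0.182]
contact_force: [0.7, 0.2, 0.1]
grip_width: 0.7
18.35 ang 283.0 spindle mod 6.147 dark 106
18.4 ang 283.0 spindle mod 6.147 dark 106
time: 19.03
tool_pos: [382.5, 222.8, 158.6]
tcp_rot: [1.647, 1.568, -3.065]
contact_force: [-0.1, -0.2, -0.3]
grip_width: -0.1
19.033 ang 283.0 spindle mod 6.147 dark 106
19.083 ang 283.0 spindle mod 6.147 dark 106
19.133 ang 283.0 spindle mod 6.147 dark 106
```

View pics/end.png

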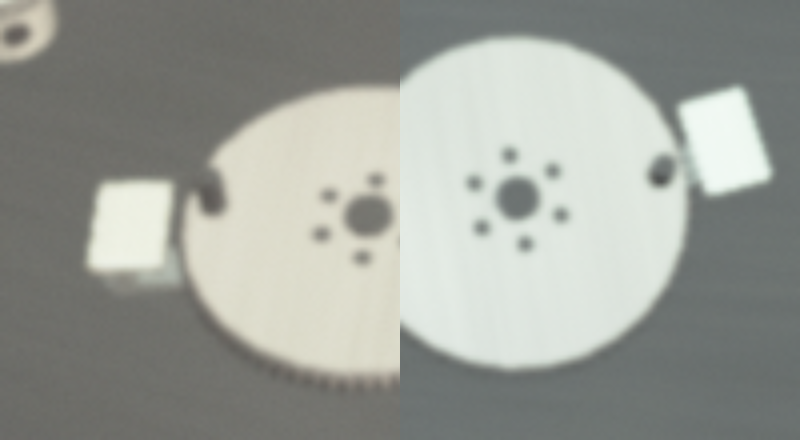

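Both views show the pin beside the tab. In the top view the foot is at about (657,178), the hub at (517,198) and the tab's middle at (725,140), so the pin is about 7.5° (13 mm) short of the middle and inside the tab. The wheel is still.

Run:
```python
from h import *
c=cam("top"); cv2.imwrite("pics/topend.png",cv2.cvtColor(c["frame"],cv2.COLOR_RGB2BGR))
a=cv2.imread("pics/top0.png");b=cv2.imread("pics/topend.png"); 
d=cv2.absdiff(a,b).max(-1)
for n,(x,y) in dict(gud=(110,169),valve=(114,221),piston=(387,237),wrench=(388,178)).items(): print(n,d[y-28:y+28,x-16:x+16].max())
close_job()
```

```text
gud 121
valve 133
piston 6
wrench 7
the job is handed in; nothing more can be done
```

View pics/topend.png

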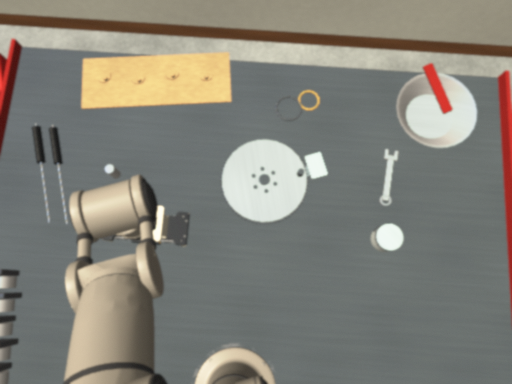

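I flicked the wheel counter-clockwise by its pin to about 3 rad/s. It ran free for more than three turns, so the first two steps should be met. I then pressed a fingertip on the bare face, about 6.5 N at the end, which stopped it beside the tab at about 17.7 s, and lifted straight off. I have handed the job in; it gives no verdict.

**Last checks**
- **Pin position:** in both the scene and top views the pin is about 0.13 rad (13 mm) short of the tab's middle; the limit is 24.5 mm. The cameras disagreed by about 7 mm on where the wheel's axis is, but agreed on the pin's angle from the tab.
- **Wheel at rest:** the pin's angle read the same in every picture over 1.3 s, including after the finger was lifted.
- **Bystanders:** the piston and wrench are unchanged between the first and last top views, and the gudgeon looks in place at about (110,169).
- **Not confirmed:** the before-and-after comparison failed for the gudgeon and valve, because the parked arm was in their part of the picture. The valve was completely hidden. The fingers passed well above its 105 mm height and no contact force showed, so I don't expect it moved, but I did not see it at the end.

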